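Return the empty tube rack to the pile

TASK

Pick up the long empty tube rack and put it back on top of the pile of racks, squarely in line with the others and the right way up. The pile is a different height every time: lower the rack slowly and gently until you feel it rest on the pile, and only then let go. Leave the rack with tubes in it and the short rack where they are.

Things in the scene. Friction and masses are not known exactly. Their poses are not given: they have to be found in the camera images.
- rack: The long empty tube rack, a green plastic block lying right way up on the bench: 190 mm long (its x), 60 mm wide (its y), 34 mm tall (its z), with 4 x 12 small dark wells on top (all empty) and a slightly narrower foot (182 x 52 mm, 6 mm high). About 0.15 kg. Origin: centre of its underside. Either way round in yaw is the same rack. Grip it across its 60 mm width, at the middle of its length.
- tray: The low white tray (226 x 96 mm, rim 22 mm high) fixed to the bench, holding the pile of long green racks like the one to be moved (each 190 x 60 mm). The pile is centred on the tray, with the racks' length along the tray's x; it stands rigidly, far above the rim. Origin: centre of the tray's underside, at bench height. The height of the pile's top is not given: anywhere from 60 to 175 mm above the bench.
- loaded_rack: A long green rack of the same size (190 x 60 x 34 mm) with closed tubes standing in some wells, their white caps 12 mm above its top. Origin: centre of its underside; x along its length. To be left alone.
- short_rack: A short green empty rack, 100 mm long (x), 60 mm wide (y), 34 mm tall, 4 x 6 wells. Origin: centre of its underside. To be left alone.

How it is judged:
By the outcome, as a careful person would: the job done as asked, in the order asked, and still so for the second after the job is handed in, with the robot touching nothing.
It also fails if it takes over 42 s, if anything falls off the work surface, if the arm or the gripper's body presses on something with over 40 N, if the wrist force passes 120 N, or if a joint passes its speed limit or range.

ROBOT

A 6-joint arm with a two-finger parallel gripper is mounted at the origin on the work surface. World frame = base frame: x ahead of the robot, y to its left, z up, the work surface at z = 0. Lengths are in mm, angles in rad, forces in N, time in s.
With the tool pointing down it reaches from about 300 to 775 mm from the base axis. Payload 14.6 kg.
Tool frame: the origin (TCP) lies on the front face of the gripper's body, between the roots of the fingers; the fingertips stand 97 mm ahead of it and the grasp point (between the pads) lies 78 mm ahead of it; z points along the fingers, y is the direction in which the jaws open and shut (so a half turn about z gives the same grasp; the last joint's range is limited). The gripper opens to 94 mm and grips with 3 to 60 N. Pads are 16 mm wide; open, the fingers measure 119 mm over their backs; the gripper's body (75 mm by 177 mm) begins 78 mm behind the grasp point.
Start: joints at [-0.067, 0.3, 1.521, -0, 1.321, -0.067], TCP at [549.991, -0.002, 302.646] pointing down, gripper open.
Joint ranges: [-3.03, 3.03], [-0.79, 2.21], [0.23, 2.52], [-1.04, 4.18], [0, 3.07], [-2.55, 2.55]. Speed limits (rad/s): [2.22, 2.22, 2.57, 3.14, 3.14, 3.14].

INTERFACE

Orientations are given as [roll, pitch, yaw] about the fixed x, y, z axes, in that order (R = Rz(yaw) Ry(pitch) Rx(roll)).
In Python, from cell import manip, eyes, finder gives the robot as it stands.
- The arm moves only by the tool drive_tool, never from a script. Its argument "rows" is a list of rows, each an object with "offset": the shift along the tool's x, y, z in mm, a list of three; "spin": the turn about the tool's z in degrees; "jaw": the finger opening in mm, from 0 to 94. In form: [{"offset": [dx, dy, dz], "spin": spin, "jaw": jaw}, ...]. A call has 1 to 20 rows; each row shifts and turns the commanded pose from where the row before left it, along the tool's axes as they then stand; what a row does not reach is not made up. A row lasts 1/10 s, in which the tool goes at most 50 mm and 8.59 degrees, less where a joint would pass 70% of its speed; a pose out of reach is approached as far as the arm can. A call is refused whole if a number of a shift passes 50 or a number of a turn 8.59, either way. A call with a gripper value outside its range is refused whole. The fingers move at their own pace and stop on an object; "force" is the grip in N (left out, the last holds). Time passes only in rows, so rows that do not move let the fingers close. It gives the time, the measured TCP pose, the force and the opening at its end, in the units of the state.
- manip.read_state(): the state, without advancing time (a new reading comes with each control period).
- eyes.camera(name): name is "scene" or "side" or "wrist"; returns a dict with "color" (420x560x3 uint8, blue, green, red), "depth" (420x560 float32, mm along the optical axis (not along the pixel's ray), 0 where there is no reading), "vfov" (degrees; the focal length in pixels is half the picture's height over the tangent of half this angle, whatever the lens; pixels are square), "cx", "cy" (the principal point, pixels), "rvec" (rotation vector, rad) and "tvec" (3), from world to camera coordinates, as OpenCV has them. Camera axes: x right, y down, z forward; pixel columns grow to the right and rows downward; lengths in mm; the calibration is good to about 2 mm. A picture is of the moment at which its call begins.
- manip.sign_off(): hands the job in, once; it reports no verdict.
Trained networks look in the newest picture that a camera, given by its name, has taken for a name from the list of things; names that differ only in an ending like _2 or _b are one class to them, and where a whole thing is asked for, a point or a joint stands for the part that bears it (a point fixed in the world has none). Each returns a list of dicts, best first, with "p" (0 to 1); they miss things now and then, are a little off and sometimes report something else, mostly with a low value. They report only what shows in the picture. A call takes as long as a camera call.
- finder.find_in(camera, target): "uv" ([column, row] in pixels, amid what is visible of it).
The state is a dict: "clock": time; "joints": joint angles; "qd": joint speeds; "effort": joint torques, N m; "eef_pos": TCP position; "eef_rot": TCP orientation; "wrist_force": force on the tool from outside, world axes, zero at the start; "moment": the same for the moment, N m; "finger_gap": finger opening in mm.
Only numpy, scipy, OpenCV 4.12 (cv2) and the standard library are available. Lean on these libraries where they do the work, as an engineer would, in place of code of your own. Each camera call takes 0.05 s, during which the arm holds its last target. There are 200 camera calls.

## Working session

There is one attempt and no reset: what is moved stays moved. The work goes in short steps, Python scripts to look and compute and a tool call to move; the robot and the scene stay as the last step left them, time stands still between calls to the robot, and variables do not carry over. Pictures are saved under pics/ and viewed, about 8 in all and at most 12, crops included, and the job is handed in when it is done.

Besides the shell and the picture viewer there is one more tool, called after "Call:" as name(argument=value, ...), one argument or row to a line, values as JSON. drive_tool: Moves the arm, as the interface text tells. Its arguments: {"type":"object","properties":{"rows":{"type":"array","items":{"type":"object","properties":{"offset":{"type":"array","items":{"type":"number"}},"spin":{"type":"number"},"jaw":{"type":"number"}}}},"force":{"type":"number"}},"required":["rows"]}

```bash
mkdir -p pics; cat > h.py <<'E'
import numpy as np, cv2
from cell import manip, eyes, finder
def cloud(im):
    d=im["depth"]; h,w=d.shape; f=h/2/np.tan(np.radians(im["vfov"])/2)
    v,u=np.mgrid[:h,:w]
    P=np.stack([(u-im["cx"])*d/f,(v-im["cy"])*d/f,d],-1)
    R=cv2.Rodrigues(np.array(im["rvec"],float))[0]
    W=(P-np.array(im["tvec"],float).ravel())@R
    W[d<=0]=np.nan
    return W
E
python3 - <<'E'
from h import *
ims=[]
for c in("scene","side"):
    im=eyes.camera(c); np.savez("/tmp/"+c,**im); W=cloud(im); ims.append(im["color"])
    print(c,im["tvec"],im["rvec"],im["vfov"])
    for t in("rack","tray","loaded_rack","short_rack"):
        for r in finder.find_in(c,t)[:3]:
            u,v=map(int,r["uv"]); print(t,r,W[v,u].round())
    cv2.imwrite(f"pics/{c}0.png",im["color"])
print(manip.read_state())
E
```

```text
scene [ 468.07106431 -175.74532588  902.42854251] [ 0.76923741  2.65740661 -1.01339852] 57.12318211964178
rack {'uv': [267.7, 219.9], 'p': 0.97} [560. -21.  35.]
tray {'uv': [410.5, 352.7], 'p': 0.97} [575. 307. 143.]
loaded_rack {'uv': [234.2, 170.4], 'p': 0.79} [ 549. -166.   36.]
short_rack {'uv': [220.7, 126.6], 'p': 0.88} [ 507. -314.   36.]
side [  36.30954687 -392.42961861 1148.29613469] [ 1.76367855  1.8554456  -0.69164208] 55.57180470586285
rack {'uv': [261.4, 218.2], 'p': 0.73} [568. -33.  35.]
tray {'uv': [432.9, 200.8], 'p': 0.93} [569. 265. 102.]
loaded_rack {'uv': [190.5, 208.3], 'p': 0.93} [ 550. -171.   35.]
short_rack {'uv': [116.5, 188.8], 'p': 0.76} [ 505. -330.   34.]
{'clock': 0.5, 'joints': array([-6.66156172e-02,  2.99949960e-01,  1.52105296e+00,  1.43958430e-05,
        1.32067789e+00, -6.65760365e-02]), 'qd': array([-4.40731694e-04,  7.14823277e-05,  9.22280073e-04,  1.14231868e-03,
        2.93642373e-04, -2.41553719e-03]), 'effort': array([ 2.01047792e-04, -5.31346500e+01, -3.52736092e+01,  7.08488608e-02,
        2.15003832e-02, -3.73959790e-05]), 'eef_pos': array([ 5.49981856e+02, -7.88798424e-03,  3.02595738e+02]), 'eef_rot': array([-3.14150562e+00, -1.97813943e-05,  1.57075318e+00]), 'wrist_force': array([ 0.07066135,  0.48160854, -0.02332304]), 'moment': array([-0.00797394,  0.02869437, -0.00303496]), 'finger_gap': 94.02482235751658}
```

View pics/scene0.png

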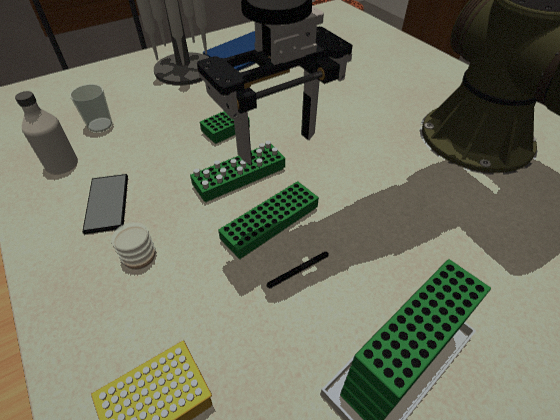

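View pics/side0.png

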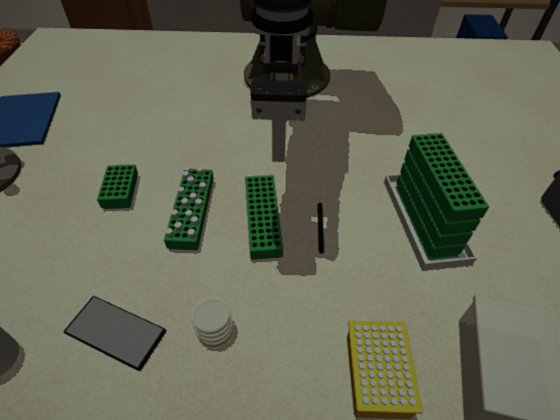

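The scene view shows the empty rack at (268,220), the loaded rack at (237,170), the short rack at (220,125) and the pile in its tray at (420,335). The side view agrees. Next I'll fit rectangles to the rack top and the pile top.

```bash
python3 - <<'E'
from h import *
for c in("scene","side"):
    im=dict(np.load(f"/tmp/{c}.npz")); W=cloud(im)
    b,g,r=[im["color"][...,i].astype(int) for i in range(3)]
    grn=(g>r+25)&(g>b+15)
    def fit(name,box,zlo=None,zhi=None,n=1):
        x0,x1,y0,y1=box
        m=(W[...,0]>x0)&(W[...,0]<x1)&(W[...,1]>y0)&(W[...,1]<y1)
        z=W[...,2]
        if zlo is None:
            zt=np.nanmedian(z[m&grn&(z>100)]) ; h=np.histogram(z[m&grn],bins=np.arange(0,200,4)); print(dict(zip(h[1][:-1].tolist(),h[0].tolist())))
            zt=h[1][np.argmax(h[0])]+2; zlo,zhi=zt-5,zt+5
        k=m&(z>zlo)&(z<zhi)
        k=cv2.morphologyEx(k.astype(np.uint8),cv2.MORPH_OPEN,np.ones((3,3)))
        nn,l,s,_=cv2.connectedComponentsWithStats(k); i=1+np.argmax(s[1:,4]); p=W[l==i]
        print(c,name,"ztop",np.median(z[(l==i)&grn]).round(1),cv2.minAreaRect(p[:,:2].astype(np.float32)),len(p))
    fit("rack",(430,700,-95,50),29,40)
    fit("pile",(380,720,200,420))
E
```

```text
scene rack ztop 34.9 ((548.413818359375, -30.761173248291016), (190.30169677734375, 61.6640510559082), 8.364363670349121) 2728
{0: 2, 4: 46, 8: 0, 12: 19, 16: 25, 20: 20, 24: 31, 28: 23, 32: 28, 36: 87, 40: 27, 44: 7, 48: 51, 52: 29, 56: 33, 60: 35, 64: 42, 68: 44, 72: 154, 76: 0, 80: 18, 84: 37, 88: 33, 92: 40, 96: 44, 100: 48, 104: 165, 108: 35, 112: 5, 116: 75, 120: 41, 124: 61, 128: 53, 132: 62, 136: 136, 140: 5301, 144: 18, 148: 0, 152: 0, 156: 0, 160: 0, 164: 0, 168: 0, 172: 0, 176: 0, 180: 0, 184: 0, 188: 0, 192: 0}
scene pile ztop 141.8 ((529.4520263671875, 289.0223083496094), (191.09344482421875, 59.996700286865234), 10.009598731994629) 8085
side rack ztop 34.9 ((546.3404541015625, -31.072776794433594), (191.51129150390625, 59.96295166015625), 8.09288215637207) 2371
{0: 23, 4: 206, 8: 2, 12: 17, 16: 15, 20: 16, 24: 14, 28: 17, 32: 76, 36: 262, 40: 59, 44: 8, 48: 6, 52: 23, 56: 18, 60: 17, 64: 32, 68: 152, 72: 242, 76: 1, 80: 9, 84: 15, 88: 17, 92: 21, 96: 21, 100: 67, 104: 320, 108: 56, 112: 2, 116: 7, 120: 24, 124: 19, 128: 25, 132: 21, 136: 205, 140: 1855, 144: 3, 148: 0, 152: 0, 156: 0, 160: 0, 164: 0, 168: 0, 172: 0, 176: 0, 180: 0, 184: 0, 188: 0, 192: 0}
side pile ztop 141.5 ((526.4850463867188, 288.4786376953125), (193.28079223632812, 62.14313507080078), 9.681041717529297) 2757
```

Call:
drive_tool(
  rows=[
    {"offset": [-31,-2.6,0],"spin": 0,"jaw": 94},
    {"offset": [0,0,5],"spin": 8.2,"jaw": 94},
    {"offset": [0,0,10],"spin": 8.2,"jaw": 94},
    {"offset": [0,0,10],"spin": 8.2,"jaw": 94},
    {"offset": [0,0,10],"spin": 8.2,"jaw": 94},
    {"offset": [0,0,10],"spin": 8.2,"jaw": 94},
    {"offset": [0,0,10],"spin": 8.2,"jaw": 94},
    {"offset": [0,0,10],"spin": 8.2,"jaw": 94},
    {"offset": [0,0,10],"spin": 8.2,"jaw": 94},
    {"offset": [0,0,10],"spin": 8.2,"jaw": 94},
    {"offset": [0,0,5],"spin": 8,"jaw": 94},
    {"offset": [0,0,0],"spin": 0,"jaw": 94},
    {"offset": [0,0,0],"spin": 0,"jaw": 94},
  ],
)

```text
clock: 1.8
eef_pos: [547.5, -31.0, 212.9]
eef_rot: [-3.142, -0.0, 0.147]
wrist_force: [0.8, -0.5, -0.9]
finger_gap: 94.1
```

```bash
python3 - <<'E'
from h import *
s=manip.read_state(); print(s["eef_pos"],np.degrees(s["eef_rot"]),s["joints"],s["wrist_force"])
im=eyes.camera("wrist"); cv2.imwrite("pics/w1.png",im["color"]); W=cloud(im)
k=((W[...,2]>28)&(W[...,2]<42)&(abs(W[...,1]+31)<60)).astype(np.uint8)
k=cv2.morphologyEx(k,cv2.MORPH_OPEN,np.ones((5,5)))
n,l,st,_=cv2.connectedComponentsWithStats(k); i=1+np.argmax(st[1:,4]); p=W[l==i]
print(np.median(p[:,2]),cv2.minAreaRect(p[:,:2].astype(np.float32)),st[i])
E
```

```text
[547.47243585 -31.00012934 212.884819  ] [-1.79999634e+02 -9.55111463e-03  8.44243485e+00] [-1.23375193e-01  3.86181616e-01  1.62520147e+00  5.60928980e-05
  1.13005065e+00  1.30004892e+00] [ 0.79226423 -0.49277875 -0.88164331]
34.71241436112317 ((547.02880859375, -31.039077758789062), (188.1615753173828, 60.17255783081055), 8.295783996582031) [  245    97    75   210 14391]
```

View pics/w1.png

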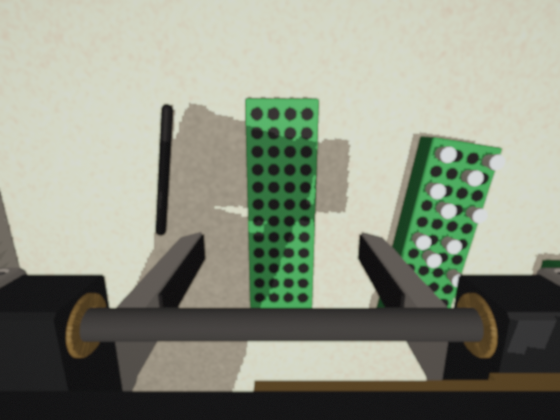

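The wrist view shows the empty rack at (282,200), square between the fingers. The pen and the loaded rack are clear of them. I'll descend and grip.

Call:
drive_tool(
  rows=[
    {"offset": [0,0,20],"spin": 0.1,"jaw": 94},
    {"offset": [0,0,30],"spin": 0,"jaw": 94},
    {"offset": [0,0,30],"spin": 0,"jaw": 94},
    {"offset": [0,0,20],"spin": 0,"jaw": 94},
    {"offset": [0,0,11],"spin": 0,"jaw": 94},
    {"offset": [0,0,0],"spin": 0,"jaw": 94},
    {"offset": [0,0,0],"spin": 0,"jaw": 70},
    {"offset": [0,0,0],"spin": 0,"jaw": 60},
    {"offset": [0,0,0],"spin": 0,"jaw": 50},
    {"offset": [0,0,0],"spin": 0,"jaw": 50},
    {"offset": [0,0,0],"spin": 0,"jaw": 50},
    {"offset": [0,0,0],"spin": 0,"jaw": 50},
    {"offset": [0,0,0],"spin": 0,"jaw": 50},
    {"offset": [0,0,0],"spin": 0,"jaw": 50},
    {"offset": [0,0,0],"spin": 0,"jaw": 50},
  ],
  force=20,
)

```text
clock: 3.35
eef_pos: [547.5, -31.0, 102.0]
eef_rot: [3.141, -0.0, 0.141]
wrist_force: [-1.4, -0.1, 5.9]
finger_gap: 60.1
```

Call:
drive_tool(
  rows=[
    {"offset": [0,0,-5],"spin": 0,"jaw": 50},
    {"offset": [0,0,-15],"spin": 0,"jaw": 50},
    {"offset": [0,0,-30],"spin": 0,"jaw": 50},
    {"offset": [0,0,-35],"spin": 0,"jaw": 50},
    {"offset": [0,0,-35],"spin": 0,"jaw": 50},
    {"offset": [0,0,-30],"spin": 0,"jaw": 50},
    {"offset": [0,0,-20],"spin": 0,"jaw": 50},
    {"offset": [0,0,-10],"spin": 0,"jaw": 50},
    {"offset": [0,0,0],"spin": 0,"jaw": 50},
    {"offset": [0,0,0],"spin": 0,"jaw": 50},
    {"offset": [0,0,0],"spin": 0,"jaw": 50},
  ],
)

```text
clock: 4.45
eef_pos: [547.1, -31.0, 280.4]
eef_rot: [-3.141, 0.002, 0.141]
wrist_force: [-0.5, -0.8, -1.3]
finger_gap: 60.0
```

```bash
python3 - <<'E'
from h import *
s=manip.read_state(); p=s["eef_pos"]; print(p,np.degrees(s["eef_rot"]),s["wrist_force"],s["moment"],s["finger_gap"])
y=s["eef_rot"][2]; d=np.array([528-p[0],288.8-p[1]])
print("tool dx",d@[np.cos(y),np.sin(y)],"dy",d@[np.sin(y),-np.cos(y)])
E
```

```text
[547.09483738 -30.98080985 280.41165237] [-1.79970356e+02  1.15217120e-01  8.10111273e+00] [-0.49666351 -0.84769783 -1.27978339] [ 0.02979714  0.08519153 -0.01667628] 59.965215297299316
tool dx 26.15937001146497 dy -319.28054516747824
```

Call:
drive_tool(
  rows=[
    {"offset": [2,-9,0],"spin": 0,"jaw": 50},
    {"offset": [2,-20,0],"spin": 0,"jaw": 50},
    {"offset": [2.2,-30,0],"spin": 0,"jaw": 50},
    {"offset": [3,-35,0],"spin": 0,"jaw": 50},
    {"offset": [3,-35,0],"spin": 0,"jaw": 50},
    {"offset": [3,-35,0],"spin": 0,"jaw": 50},
    {"offset": [3,-35,0],"spin": 0,"jaw": 50},
    {"offset": [2,-35,0],"spin": 0,"jaw": 50},
    {"offset": [2,-30,0],"spin": 0,"jaw": 50},
    {"offset": [2,-25.3,0],"spin": 0,"jaw": 50},
    {"offset": [1,-18,0],"spin": 0,"jaw": 50},
    {"offset": [1,-12,0],"spin": 0,"jaw": 50},
    {"offset": [0,0,0],"spin": -1.65,"jaw": 50},
    {"offset": [0,0,0],"spin": 0,"jaw": 50},
    {"offset": [0,0,0],"spin": 0,"jaw": 50},
    {"offset": [0,0,0],"spin": 0,"jaw": 50},
    {"offset": [0,0,0],"spin": 0,"jaw": 50},
  ],
)

```text
clock: 6.15
eef_pos: [528.5, 288.3, 281.8]
eef_rot: [-3.142, -0.0, 0.169]
wrist_force: [-0.5, 0.3, -2.1]
finger_gap: 59.7
```

```bash
cat > chk.py <<'E'
from h import *
import sys
s=manip.read_state(); p=s["eef_pos"]; print(p,np.degrees(s["eef_rot"]),s["wrist_force"],s["moment"],s["finger_gap"])
zt=float(sys.argv[1])
for c in("scene","side"):
    im=eyes.camera(c); W=cloud(im); np.savez(f"/tmp/{c}1",**im)
    b,g,r=[im["color"][...,i].astype(int) for i in range(3)]
    k=((abs(W[...,2]-zt)<6)&(abs(W[...,1]-289)<80)&(abs(W[...,0]-528)<130)&((g>r+10)|(g<70))).astype(np.uint8)
    k=cv2.morphologyEx(k,cv2.MORPH_OPEN,np.ones((3,3)))
    n,l,st,_=cv2.connectedComponentsWithStats(k)
    q=W[np.isin(l,1+np.where(st[1:,4]>60)[0])]
    print(c,np.median(q[:,2]),cv2.minAreaRect(q[:,:2].astype(np.float32)),len(q))
    cv2.imwrite(f"pics/{c}_{sys.argv[2]}.png",im["color"])
a=[cv2.imread(f"pics/{c}_{sys.argv[2]}.png") for c in("scene","side")]
cv2.imwrite(f"pics/both_{sys.argv[2]}.png",np.hstack([a[0][60:,160:],a[1][60:360,160:].copy() if 0 else a[1][60:,160:]]))
E
python3 chk.py 213 a
```

```text
[528.51279093 288.26215781 281.77901065] [-1.79998499e+02 -8.40191604e-03  9.70293849e+00] [-0.4695756  0.2709093 -2.1270855] [ 0.02535552  0.07441761 -0.0141591 ] 59.71431187864632
scene 214.86428814876524 ((540.3193969726562, 289.9620056152344), (171.39718627929688, 82.94821166992188), 14.454609870910645) 8691
side 214.41425211877635 ((531.9404296875, 287.1842346191406), (186.94224548339844, 84.1075210571289), 2.073030471801758) 2595
```

View pics/both_a.png

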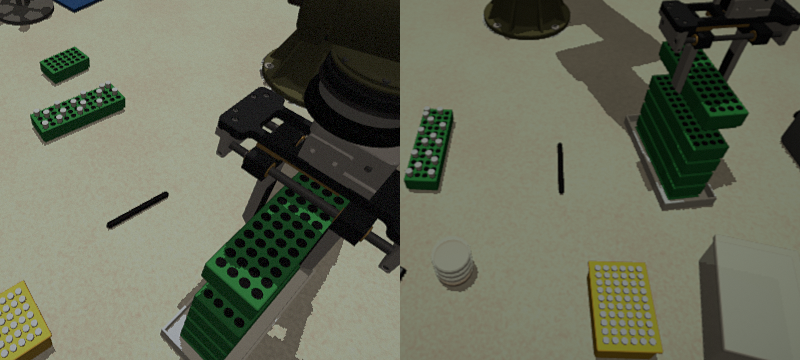

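The left half shows the held rack level above the pile, at about (275,240). The fit picked up the fingers, so I'll redo it in the pile frame and compare each end with the original pile.

```bash
cat > cmp.py <<'E'
from h import *
import sys
t=np.radians(9.85); R=np.array([[np.cos(t),-np.sin(t)],[np.sin(t),np.cos(t)]])
def st(f,z):
    im=dict(np.load(f)); W=cloud(im); b,g,r=[im["color"][...,i].astype(int) for i in range(3)]
    q=(W[...,:2]-[528,288.8])@R; k=(abs(W[...,2]-z)<3)&(abs(q[...,0])<120)&(abs(q[...,1])<42)&(g>r+20)
    p=q[k]; zz=W[...,2][k]; e=p[:,0]>70
    o={"xmax":np.percentile(p[:,0],99.5),"xmin":np.percentile(p[:,0],.5)}
    for lo,hi in((65,92),(30,60),(-92,-60)):
        s=(p[:,0]>lo)&(p[:,0]<hi)
        if s.sum()>50: o[f"y{lo}"]=np.percentile(p[s,1],[1,99]).round(1).tolist()+[round(float(np.median(zz[s])),1)]
    print(f,o)
for c in("scene","side"):
    st(f"/tmp/{c}.npz",141.6); st(f"/tmp/{c}1.npz",float(sys.argv[1]))
E
python3 cmp.py 214.6
```

```text
/tmp/scene.npz {'xmax': np.float64(96.27813522231666), 'xmin': np.float64(-91.90930032176061), 'y65': [-29.2, 29.8, 141.7], 'y30': [-29.2, 29.7, 141.8], 'y-92': [-29.6, 29.2, 141.8]}
/tmp/scene1.npz {'xmax': np.float64(95.85653576945467), 'xmin': np.float64(-71.74987472505268), 'y65': [-30.3, 28.5, 214.7], 'y30': [-30.4, 28.4, 214.7], 'y-92': [-30.0, 27.5, 214.8]}
/tmp/side.npz {'xmax': np.float64(94.1385472938657), 'xmin': np.float64(-93.34171233420837), 'y65': [-29.7, 28.0, 141.6], 'y30': [-29.8, 28.3, 141.6], 'y-92': [-30.0, 27.8, 141.5]}
/tmp/side1.npz {'xmax': np.float64(93.88152474391757), 'xmin': np.float64(-87.8212921925105), 'y65': [-31.1, 26.6, 214.3], 'y30': [-31.1, 25.6, 214.4], 'y-92': [-31.3, 25.7, 214.0]}
```

Each end is aligned within about 0.4 mm in x, and the rack sits 1.4 mm low in y. The gap to the pile is about 39 mm. I'll correct the offset and go down to about 5 mm above.

Call:
drive_tool(
  rows=[
    {"offset": [0.3,-1.4,0],"spin": 0,"jaw": 50},
    {"offset": [0,0,4],"spin": 0,"jaw": 50},
    {"offset": [0,0,8],"spin": 0,"jaw": 50},
    {"offset": [0,0,8],"spin": 0,"jaw": 50},
    {"offset": [0,0,6],"spin": 0,"jaw": 50},
    {"offset": [0,0,4],"spin": 0,"jaw": 50},
    {"offset": [0,0,3],"spin": 0,"jaw": 50},
    {"offset": [0,0,1],"spin": 0,"jaw": 50},
    {"offset": [0,0,0],"spin": 0,"jaw": 50},
    {"offset": [0,0,0],"spin": 0,"jaw": 50},
    {"offset": [0,0,0],"spin": 0,"jaw": 50},
  ],
)

```text
clock: 7.35
eef_pos: [528.4, 290.3, 247.9]
eef_rot: [-3.141, -0.0, 0.17]
wrist_force: [0.2, 0.1, -2.1]
finger_gap: 59.6
```

Call:
drive_tool(
  rows=[
    {"offset": [0,0,0.5],"spin": 0,"jaw": 50},
    {"offset": [0,0,0.5],"spin": 0,"jaw": 50},
    {"offset": [0,0,0.5],"spin": 0,"jaw": 50},
    {"offset": [0,0,0.5],"spin": 0,"jaw": 50},
    {"offset": [0,0,0.5],"spin": 0,"jaw": 50},
    {"offset": [0,0,0.5],"spin": 0,"jaw": 50},
  ],
)

```text
clock: 7.95
eef_pos: [528.4, 290.2, 244.6]
eef_rot: [3.142, 0.0, 0.17]
wrist_force: [0.1, 0.2, -1.9]
finger_gap: 60.0
```

Call:
drive_tool(
  rows=[
    {"offset": [0,0,0.3],"spin": 0,"jaw": 50},
    {"offset": [0,0,0.3],"spin": 0,"jaw": 50},
    {"offset": [0,0,0],"spin": 0,"jaw": 50},
  ],
)

```text
clock: 8.25
eef_pos: [528.4, 290.2, 244.0]
eef_rot: [3.142, 0.0, 0.17]
wrist_force: [-0.1, 0.4, -1.1]
finger_gap: 59.8
```

```bash
python3 chk.py 177 b | head -1; python3 cmp.py 176.8
```

```text
[528.40872058 290.22011282 244.00127205] [1.79999405e+02 2.67338902e-03 9.74818107e+00] [-0.09949401  0.42935055 -1.05222832] [1.18689169e-02 7.62879414e-02 9.08052193e-05] 59.81079054461459
/tmp/scene.npz {'xmax': np.float64(96.27813522231666), 'xmin': np.float64(-91.90930032176061), 'y65': [-29.2, 29.8, 141.7], 'y30': [-29.2, 29.7, 141.8], 'y-92': [-29.6, 29.2, 141.8]}
/tmp/scene1.npz {'xmax': np.float64(96.0357028774126), 'xmin': np.float64(-59.06356391613594), 'y65': [-28.3, 30.5, 176.9], 'y30': [-28.2, 30.5, 176.9]}
/tmp/side.npz {'xmax': np.float64(94.1385472938657), 'xmin': np.float64(-93.34171233420837), 'y65': [-29.7, 28.0, 141.6], 'y30': [-29.8, 28.3, 141.6], 'y-92': [-30.0, 27.8, 141.5]}
/tmp/side1.npz {'xmax': np.float64(94.10539366047341), 'xmin': np.float64(-81.60454155530806), 'y65': [-29.0, 28.8, 176.6], 'y30': [-29.3, 27.2, 176.6]}
```

Call:
drive_tool(
  rows=[
    {"offset": [0,0,0.3],"spin": 0,"jaw": 50},
    {"offset": [0,0,0.3],"spin": 0,"jaw": 50},
    {"offset": [0,0,0],"spin": 0,"jaw": 50},
  ],
)

```text
clock: 8.65
eef_pos: [528.4, 290.2, 243.4]
eef_rot: [-3.142, 0.0, 0.17]
wrist_force: [-0.3, -0.1, -1.1]
finger_gap: 60.1
```

Call:
drive_tool(
  rows=[
    {"offset": [0,0.6,0],"spin": 0,"jaw": 50},
    {"offset": [0,0,0],"spin": 0,"jaw": 50},
    {"offset": [0,0,0.2],"spin": 0,"jaw": 50},
    {"offset": [0,0,0.2],"spin": 0,"jaw": 50},
    {"offset": [0,0,0],"spin": 0,"jaw": 50},
  ],
)

```text
clock: 9.15
eef_pos: [528.5, 289.6, 243.0]
eef_rot: [3.142, 0.0, 0.17]
wrist_force: [0.1, -0.1, -1.8]
finger_gap: 60.1
```

Call:
drive_tool(
  rows=[
    {"offset": [0,0,0.2],"spin": 0,"jaw": 50},
    {"offset": [0,0,0.2],"spin": 0,"jaw": 50},
    {"offset": [0,0,0],"spin": 0,"jaw": 50},
  ],
)

```text
clock: 9.45
eef_pos: [528.5, 289.7, 242.8]
eef_rot: [-3.142, -0.0, 0.17]
wrist_force: [-0.5, -0.3, -0.1]
finger_gap: 60.2
```

Call:
drive_tool(
  rows=[
    {"offset": [0,0,0.2],"spin": 0,"jaw": 50},
    {"offset": [0,0,0.2],"spin": 0,"jaw": 50},
    {"offset": [0,0,0],"spin": 0,"jaw": 50},
  ],
)

```text
clock: 9.75
eef_pos: [528.5, 289.7, 242.8]
eef_rot: [-3.142, -0.0, 0.17]
wrist_force: [-2.0, -0.9, 5.8]
finger_gap: 60.1
```

Contact is clear: the vertical force rose from -1 to +6 N and z stopped at 242.8. I'll open and retreat.

Call:
drive_tool(
  rows=[
    {"offset": [0,0,0],"spin": 0,"jaw": 62},
    {"offset": [0,0,0],"spin": 0,"jaw": 66},
    {"offset": [0,0,0],"spin": 0,"jaw": 72},
    {"offset": [0,0,0],"spin": 0,"jaw": 80},
    {"offset": [0,0,0],"spin": 0,"jaw": 90},
    {"offset": [0,0,0],"spin": 0,"jaw": 90},
    {"offset": [0,0,0],"spin": 0,"jaw": 90},
    {"offset": [0,0,-5],"spin": 0,"jaw": 90},
    {"offset": [0,0,-15],"spin": 0,"jaw": 90},
    {"offset": [0,0,-25],"spin": 0,"jaw": 90},
    {"offset": [0,0,-30],"spin": 0,"jaw": 90},
    {"offset": [0,0,-25],"spin": 0,"jaw": 90},
    {"offset": [-30,0,0],"spin": 0,"jaw": 90},
    {"offset": [-40,0,0],"spin": 0,"jaw": 90},
    {"offset": [-40,0,0],"spin": 0,"jaw": 90},
    {"offset": [-20,0,0],"spin": 0,"jaw": 90},
    {"offset": [0,0,0],"spin": 0,"jaw": 90},
    {"offset": [0,0,0],"spin": 0,"jaw": 90},
  ],
)

```text
clock: 11.55
eef_pos: [400.7, 267.8, 342.9]
eef_rot: [-3.141, -0.001, 0.17]
wrist_force: [-0.1, -0.1, -0.4]
finger_gap: 89.6
```

```bash
python3 chk.py 176 c; python3 cmp.py 175.6
```

```text
[400.65131804 267.75645975 342.94162736] [-1.79975473e+02 -7.24110299e-02  9.76419893e+00] [-0.09840483 -0.08108094 -0.4234223 ] [ 0.02065012  0.09522606 -0.01700805] 89.56899520837199
scene 175.91083058374593 ((529.0338134765625, 289.2885437011719), (190.96124267578125, 59.77430725097656), 9.864063262939453) 8892
side 175.52897861764006 ((528.1038208007812, 288.7005615234375), (190.3766326904297, 61.47609329223633), 9.777316093444824) 2889
/tmp/scene.npz {'xmax': np.float64(96.27813522231666), 'xmin': np.float64(-91.90930032176061), 'y65': [-29.2, 29.8, 141.7], 'y30': [-29.2, 29.7, 141.8], 'y-92': [-29.6, 29.2, 141.8]}
/tmp/scene1.npz {'xmax': np.float64(95.950478151609), 'xmin': np.float64(-91.89743885723131), 'y65': [-29.3, 29.8, 175.7], 'y30': [-29.1, 29.7, 175.8], 'y-92': [-28.8, 29.4, 175.8]}
/tmp/side.npz {'xmax': np.float64(94.1385472938657), 'xmin': np.float64(-93.34171233420837), 'y65': [-29.7, 28.0, 141.6], 'y30': [-29.8, 28.3, 141.6], 'y-92': [-30.0, 27.8, 141.5]}
/tmp/side1.npz {'xmax': np.float64(94.11026350061167), 'xmin': np.float64(-91.64512297699167), 'y65': [-29.9, 27.6, 175.5], 'y30': [-29.6, 28.3, 175.4], 'y-92': [-29.9, 26.5, 175.6]}
```

View pics/both_c.png

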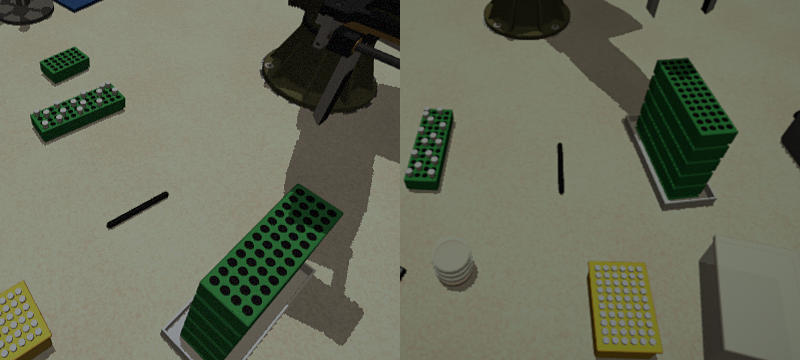

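The rack sits square on the pile, with its top at (270,255) on the left and (697,97) on the right. It is 34 mm higher than before and within 0.5 mm. The gripper is clear and the other racks are where they were.

```bash
python3 -c "
from cell import manip; print(manip.sign_off())"
```

```text
the job is handed in; nothing more can be done
None
```

The long empty rack is on top of the pile, right way up and in line with the others, and the job is handed in. It took about 12 s of the 42 s allowed.

I gripped it across its width at mid-length and carried it over the pile. I lowered it in 0.2 mm steps until the vertical force rose from about -1 N to +6 N and the descent stopped, and only then opened the jaws.

**Last checks:**
- **Position:** both outside cameras show the rack within about 0.5 mm and 0.2° of the old pile top.
- **Height and level:** its top is 34 mm above the old pile top, and both ends are at the same height.
- **Clearance:** the gripper was withdrawn and touching nothing.
- **Other racks:** the loaded rack and the short rack look unmoved in the pictures. I did not measure them again.

No check failed. One disagreed: the first sideways correction came out about 0.7 mm too far, and I fixed that before contact.

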